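# Rock-test two lens boards on the surface plate

## Robot

A 6-joint arm with a two-finger parallel gripper is mounted at the origin on the work surface. World frame = base frame: x ahead of the robot, y to its left, z up, the work surface at z = 0. Lengths are in m, angles in rad, forces in N, time in s.
With the tool pointing down it reaches from about 0.35 to 0.85 m from the base axis. Payload 8.1 kg.
Tool frame: the origin (TCP) lies midway between the tips of the shut fingers; the grasp point (between the pads) lies 19 mm behind it; z points along the fingers, y is the direction in which the jaws open and shut (so a half turn about z gives the same grasp; the last joint's range is limited). The gripper opens to 93 mm and grips with 3 to 60 N. Pads are 15 mm wide; open, the fingers measure 128 mm over their backs; the gripper's body (75 mm by 188 mm) begins 65 mm behind the grasp point.
Start: joints at [1.149, 0.13, 1.488, -0, 1.523, -0.085], TCP at [0.198, 0.566, 0.219] pointing down, gripper open.
Joint ranges: [-2.96, 2.96], [-0.89, 2.26], [0.02, 2.5], [-1.34, 4.48], [0, 2.73], [-2.66, 2.66]. Speed limits (rad/s): [2.39, 2.39, 2.79, 3.14, 3.14, 3.14].

## Interface

Orientations are given as [roll, pitch, yaw] about the fixed x, y, z axes, in that order (R = Rz(yaw) Ry(pitch) Rx(roll)).
In Python, from workcell import * gives the robot as it stands. The module is installed in compiled form; this text tells all that it offers.
- The arm moves only by the shell command python3 -m crank 'ROWS' [FORCE]. ROWS is JSON, a list of rows, each an object with "linear": the shift along the tool's x, y, z in mm, a list of three; "yaw": the turn about the tool's z in rad; "grip": the opening, from 0 (shut) to 1 (fully open). A call has 1 to 8 rows; each row is the pose to reach, as a shift and turn from the pose commanded when the call began, along the tool's axes at that moment; what a row does not reach only later rows make up. A row lasts 1/12 s, in which the tool goes at most 41.7 mm and 7.16 degrees, less where a joint would pass 70% of its speed; a pose out of reach is approached as far as the arm can. A call with a gripper value outside its range is refused whole. The fingers move at their own pace and stop on an object; FORCE is the grip in N (left out, the last holds). Time passes only in rows, so rows that repeat a pose let the fingers close. It gives the time, the measured TCP pose, the force and the opening at its end, in the units of the state.
- observe(): the state, without advancing time (a new reading comes with each control period).
- read_camera(name): name is "scene" or "top"; returns the picture (384x512x3 uint8, red, green, blue); there is no depth.
- camera_params(name): a dict with "fov_y" (degrees; the focal length in pixels is half the picture's height over the tangent of half this angle, whatever the lens; pixels are square), "cx", "cy" (the principal point, pixels), "D" ([k1, k2, p1, p2, k3] as OpenCV has them; the pictures are not rectified), "origin" and "orientation" of the camera in the world. Camera axes: x right, y down, z forward; pixel columns grow to the right and rows downward; lengths in m; the calibration is good to about 2 mm. A picture is of the moment at which its call begins. camera_params takes no time and is no camera call.
- job_done(): hands the job in, once; it reports no verdict.
The state is a dict: "time": time; "joints": joint angles; "dq": joint speeds; "joint_efforts": joint torques, N m; "tool_pos": TCP position; "tool_rot": TCP orientation; "contact_force": force on the tool from outside, world axes, zero at the start; "moment": the same for the moment, N m; "grip_width": opening from 0.0 (shut) to 1.0 (fully open).
Only numpy, scipy, OpenCV 4.12 (cv2) and the standard library are available. Lean on these libraries where they do the work, as an engineer would, in place of code of your own. Each camera call takes 0.05 s, during which the arm holds its last target.

## Task

One of the two lenses on the granite surface plate sits on a lens board with a bent corner. Come down slowly on the corners of each board in turn and press each with about 6 N, no more than 15 N, and never knock it with as much as 45 N, to find the board that rocks; then set that lens down softly in the plywood repair tray, lying flat with its barrel up. Leave the sound one lying on the granite and everything else where it is.

Things in the scene. Friction and masses are not known exactly. Their poses are not given: they have to be found in the camera images.
- lens_a_mid (a point): one of two like lenses, each on a square steel lens board lying on the granite. This point: the centre, on the barrel's axis 21 mm above the board's underside (whole height 42 mm), z up along the barrel. Board 84 x 84 mm, 4 to 10 mm thick (not alike: feel for the top), sides along x and y, its corners on the diagonals, 59 mm out. Black barrel 44 mm across; grip its upper half. About 0.35 kg.
- lens_b_mid (a point): the other lens, same frame. On one of the two (which is not known) one corner is bent up 2 mm along a crease 24 mm from the axis. At rest that board lies level; 2 to 4 N straight down on that corner, 48 to 54 mm from the axis, tips it 0.06 rad (3.5 degrees) over the crease till the corner meets the granite; let go, it drops back. All other corners stay put.
- granite_top (a point): granite surface plate, dark grey slab 250 (x) x 400 (y) x 50 mm, fixed; this point is the middle of its flat top face, z up. The two lenses stand side by side along its y, 130 mm or more between their axes
- repair_tray_in (a point): shallow open plywood tray with a cork floor, fixed on the desk, outside 170 x 170 x 30 mm, walls 6 mm; this point is the middle of its inner floor, 6 mm above the desk, rim 24 mm above this point, axes along its sides
- square: bystander, not part of the job: small steel engineer's square, 75 x 55 x 16 mm, lying on the granite behind the lenses; origin under its middle
- lens_cap: bystander, not part of the job: black round lens cap, 54 mm across, 9 mm tall, lying on the granite behind the lenses; origin under its middle
- camera: bystander, not part of the job: 35 mm reflex camera, 138 mm wide, 100 mm tall, on the desk beyond the granite; origin under its middle
- zoom_lens: bystander, not part of the job: black loose zoom lens standing on the desk, 70 mm across, 88 mm tall; origin under its middle
- coffee_cup: bystander, not part of the job: white mug, 72 mm across, 62 mm tall, on the desk to the robot's right; origin under its middle
- screwdriver: bystander, not part of the job: screwdriver 150 mm long lying on the desk right of the granite; origin under its middle
- film_can: bystander, not part of the job: aluminium film can, 31 mm across, 50 mm tall, on the desk beyond the tray; origin under its middle
- film_box: bystander, not part of the job: small film carton, 60 x 38 x 38 mm, on the desk beyond the tray; origin under its middle
There are look-alikes about, which are no part of the job. Leave any turquoise look-alike of the part that bears lens_b_mid alone.

How it is judged:
On the way:
1. the bent board has been rocked: pressed lightly (2 to 15 N) down on its bent corner against the granite until it tipped over its crease (((angle between lens_a_mid's own z axis and vertical above 0.04 rad and contact force between the fingers and lens_a between 2 and 15 N and contact force between lens_a and granite above 3 N) or (angle between lens_b_mid's own z axis and vertical above 0.04 rad and contact force between the fingers and lens_b between 2 and 15 N and contact force between lens_b and granite above 3 N))), for 0.15 s.
At the end, for the whole second after the job is handed in: The lens with the bent board lies flat on the floor of the repair tray, barrel up (tilt under 0.08 rad, centre within 45 mm of the tray's middle), released and at rest; the sound lens lies flat, at rest, on the granite ((((z of lens_a_c7 in the frame of lens_a_mid above -0.01535 m and horizontal distance between lens_a_mid and repair_tray_in below 0.045 m and z of lens_a_mid in the frame of repair_tray_in below 0.027 m and angle between lens_a_mid's own z axis and vertical below 0.08 rad) and (z of lens_b_mid in the frame of granite_top between 0.015 and 0.027 m and horizontal distance between lens_b_mid and granite_top below 0.23 m and angle between lens_b_mid's own z axis and vertical below 0.03 rad)) or ((z of lens_b_c7 in the frame of lens_b_mid above -0.01735 m and horizontal distance between lens_b_mid and repair_tray_in below 0.045 m and z of lens_b_mid in the frame of repair_tray_in below 0.027 m and angle between lens_b_mid's own z axis and vertical below 0.08 rad) and (z of lens_a_mid in the frame of granite_top between 0.015 and 0.027 m and horizontal distance between lens_a_mid and granite_top below 0.23 m and angle between lens_a_mid's own z axis and vertical below 0.03 rad))) and linear speed of each of lens_a, lens_b below 0.02 m/s); the robot touches nothing.
It fails at once if a lens board is knocked or leant on with more than about 45 N (50 N on the granite with its own weight) (contact force between any of lens_a, lens_b and granite above 50 N).
It fails at once if a lens is dropped or banged into the repair tray (more than 60 N) (contact force between any of lens_a, lens_b and repair_tray above 60 N).
It fails at once if a bystander is moved more than 30 mm (distance of any of square, lens_cap, camera, zoom_lens, coffee_cup, screwdriver, film_can, film_box from where it was at the start of the episode above 0.03 m).
It also fails if it takes over 67 s, if anything falls off the work surface, if the arm or the gripper's body presses on something with over 40 N, if the wrist force passes 120 N, or if a joint passes its speed limit or range.

## Working session

There is one attempt and no reset: what is moved stays moved. The work goes in short steps, Python scripts to look and compute and a shell command to move; the robot and the scene stay as the last step left them, time stands still between calls to the robot, and variables do not carry over. Pictures are saved under pics/ and viewed, and the job is handed in when it is done.

```bash
mkdir -p pics; ls
python3 - <<'E'
from workcell import *
import cv2
print(observe())
for n in("scene","top"):
    print(n,camera_params(n)); cv2.imwrite(f"pics/{n}0.png",read_camera(n)[:,:,::-1])
E
```

```text
pics
{'time': 0.0, 'joints': array([ 1.14859722e+00,  1.31178470e-01,  1.48927831e+00, -7.84269959e-06,
        1.52298712e+00, -8.54154347e-02]), 'dq': array([ 7.99301446e-05,  2.06563470e-03, -8.57179377e-04, -1.20337124e-03,
       -1.31414200e-03, -2.00102546e-04]), 'joint_efforts': array([-2.39341534e-04, -5.59827948e+01, -4.91776299e+01,  7.68250669e-02,
        3.48919106e-02, -1.35626874e-04]), 'tool_pos': array([0.19802824, 0.56577561, 0.21757764]), 'tool_rot': array([-3.13974748e+00, -1.50128629e-04,  2.80480923e+00]), 'contact_force': array([0.68056048, 1.03573256, 0.51624769]), 'moment': array([-0.00403988, -0.02199797,  0.01506248]), 'grip_width': 0.9986054619910806}
scene {'fov_y': 53.183013850119956, 'cx': 256.7193653199711, 'cy': 190.4799269172707, 'D': array([-0.09886797,  0.        ,  0.        ,  0.        ,  0.        ]), 'origin': array([1.07839561, 0.62369002, 0.89838561]), 'orientation': array([-2.34009686,  0.00953497,  2.36831585])}
top {'fov_y': 57.794773786368566, 'cx': 253.35602342865684, 'cy': 195.18004790382753, 'D': array([0.01419032, 0.        , 0.        , 0.        , 0.        ]), 'origin': array([0.33482119, 0.03213621, 1.06065076]), 'orientation': array([-2.98748822e+00, -1.49849480e-03, -1.58658862e+00])}
```

View pics/scene0.png

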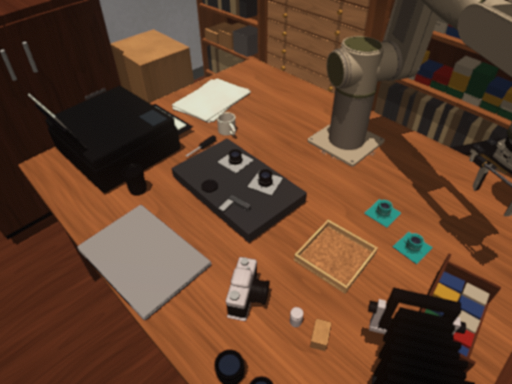

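View pics/top0.png

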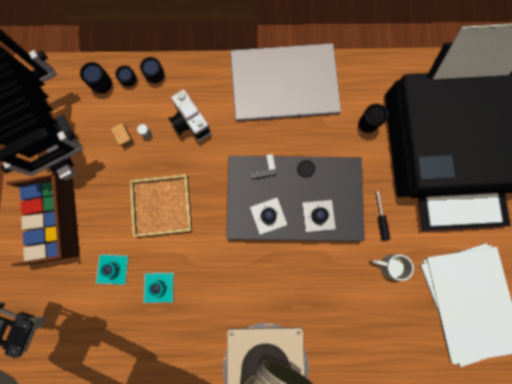

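The top view shows the granite at about (295,198), with two white-board lenses on it at (269,215) and (319,215). The cork tray is at (160,206). The two turquoise look-alikes at (112,269) and (158,288) are on the desk and not part of the job. I'll enlarge these areas.

Run:
```python
import cv2
t=cv2.imread("pics/top0.png")
cv2.imwrite("pics/c1.png",cv2.resize(t[145:250,220:370],None,fx=5.3,fy=5.3,interpolation=cv2.INTER_CUBIC))
cv2.imwrite("pics/c2.png",cv2.resize(t[165:245,120:200],None,fx=7,fy=7,interpolation=cv2.INTER_CUBIC))
s=cv2.imread("pics/scene0.png")
cv2.imwrite("pics/c3.png",cv2.resize(s[130:240,165:310],None,fx=5,fy=5,interpolation=cv2.INTER_CUBIC))
```

```text
(no output)
```

View pics/c1.png

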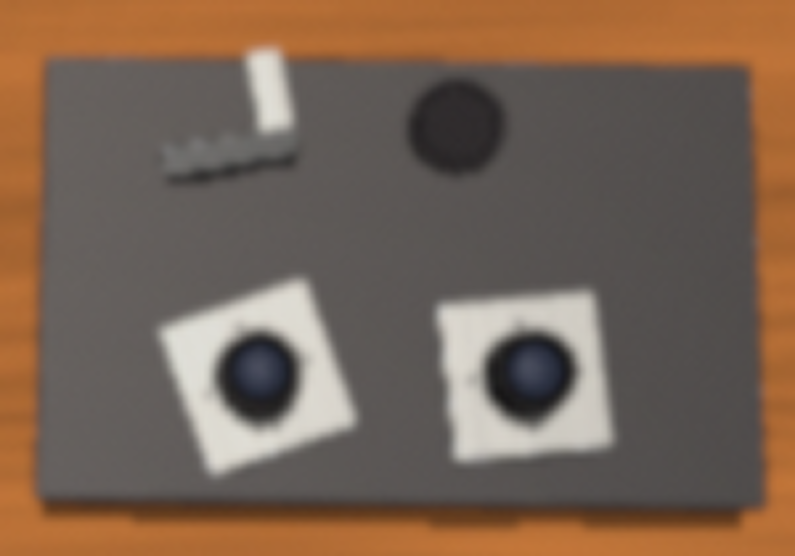

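View pics/c2.png

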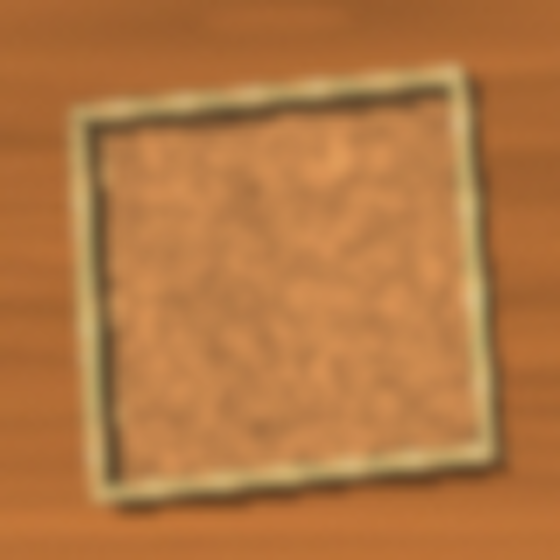

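View pics/c3.png

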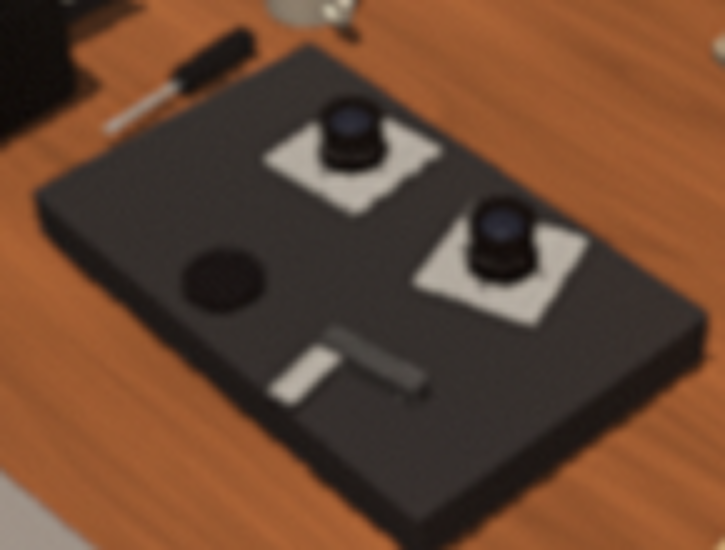

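```bash
cat > h.py <<'E'
import numpy as np,cv2
from scipy.spatial.transform import Rotation as R
from workcell import *
def ray(n,px):
    p=camera_params(n);f=192/np.tan(np.radians(p["fov_y"])/2)
    K=np.array([[f,0,p["cx"]],[0,f,p["cy"]],[0,0,1.]])
    u=cv2.undistortPoints(np.array(px,float).reshape(-1,1,2),K,p["D"]).reshape(-1,2)
    return p["origin"],np.c_[u,np.ones(len(u))]@R.from_euler("xyz",p["orientation"]).as_matrix().T
def onz(n,px,z):
    o,d=ray(n,px);return o+d*((z-o[2])/d[:,2])[:,None]
def crop(pts,s,ox,oy): return (np.array(pts)+.5)/s-.5+[ox,oy]
E
python3 - <<'E'
from h import *
def rep(nm,n,pts,z):
    P=onz(n,pts,z); print(nm,P.mean(0).round(4)); print(P[:,:2].round(4).tolist()); e=np.roll(P,-1,0)-P; print(np.linalg.norm(e,axis=1).round(4),np.degrees(np.arctan2(e[:,1],e[:,0])).round(1))
A=crop([(160,327),(305,280),(357,424),(213,475)],5.3,220,145)
B=crop([(437,303),(593,291),(612,444),(457,462)],5.3,220,145)
rep("L","top",A,.057);rep("R","top",B,.057)
rep("gran","top",crop([(46,58),(747,66),(763,507),(40,497)],5.3,220,145),.05)
rep("tray","top",crop([(75,105),(462,65),(498,455),(100,500)],7,120,165),.03)
# barrel tops
rep("Lb","top",crop([(258,371)],5.3,220,145),.09);rep("Rb","top",crop([(536,371)],5.3,220,145),.09)
# scene
s=lambda p:crop(p,5,165,130)
rep("Ls","scene",s([(413,283),(535,325),(588,240),(462,195)]),.057)
rep("Rs","scene",s([(263,158),(354,213),(442,150),(355,97)]),.057)
rep("Lbs","scene",s([(502,222)]),.092);rep("Rbs","scene",s([(351,121)]),.092)
rep("granS","scene",s([(38,192),(310,43),(706,320),(418,522)]),.05)
E
```

```text
L [ 0.4304 -0.0144  0.057 ]
[[0.4582, 0.0391], [0.483, -0.0411], [0.4034, -0.0673], [0.377, 0.0115]]
[0.0839 0.0838 0.0831 0.0857] [ -72.8 -161.8  108.5   18.8]
R [ 0.429  -0.1596  0.057 ]
[[0.4691, -0.1133], [0.4744, -0.1992], [0.3905, -0.2053], [0.382, -0.1208]]
[0.0861 0.0842 0.0848 0.0874] [ -86.5 -175.9   95.7    5. ]
gran [ 0.4844 -0.0935  0.05  ]
[[0.613, 0.1013], [0.6021, -0.2939], [0.3555, -0.287], [0.3669, 0.1057]]
[0.3953 0.2467 0.3929 0.2461] [-91.6 178.4  88.3  -1. ]
tray [0.4714 0.3064 0.03  ]
[[0.5482, 0.398], [0.5633, 0.232], [0.3951, 0.2145], [0.379, 0.381]]
[0.1667 0.1692 0.1673 0.1701] [ -84.8 -174.    95.5    5.7]
Lb [ 0.4299 -0.0126  0.09  ]
[[0.4299, -0.0126]]
[0.] [0.]
Rb [ 0.4276 -0.1594  0.09  ]
[[0.4276, -0.1594]]
[0.] [0.]
Ls [ 0.4303 -0.016   0.057 ]
[[0.485, -0.0393], [0.4572, 0.0422], [0.376, 0.0117], [0.4029, -0.0786]]
[0.0861 0.0868 0.0942 0.091 ] [ 108.9 -159.4  -73.4   25.6]
Rs [ 0.4251 -0.1625  0.057 ]
[[0.4724, -0.203], [0.4664, -0.1162], [0.3795, -0.1222], [0.3822, -0.2087]]
[0.087  0.0871 0.0865 0.0904] [  94.  -176.1  -88.2    3.6]
Lbs [ 0.4313 -0.0128  0.092 ]
[[0.4313, -0.0128]]
[0.] [0.]
Rbs [ 0.4306 -0.1565  0.092 ]
[[0.4306, -0.1565]]
[0.] [0.]
granS [ 0.4856 -0.0919  0.05  ]
[[0.5997, -0.2916], [0.3564, -0.2878], [0.3724, 0.1103], [0.614, 0.1015]]
[0.2432 0.3985 0.2417 0.3933] [179.1  87.7  -2.1 -92.1]
```

```bash
cat >> h.py <<'E'
L=np.array([.4302,-.0140]);Rr=np.array([.4282,-.1593]);YL,YR=18.2,4.3
TR=np.array([.4714,.3064])
def corner(c,yaw,k,r=.051):
    a=np.radians(yaw+45+90*k);return c+r*np.array([np.cos(a),np.sin(a)])
def go(x,y,z,jaw=None):
    s=observe();M=R.from_euler("xyz",s["tool_rot"]).as_matrix()
    d=M.T@(np.array([x,y,z])-s["tool_pos"])*1000
    jd=np.degrees(np.arctan2(M[1,1],M[0,1])); 
    dy=0 if jaw is None else -np.radians((jaw-jd+180)%360-180)
    print("t",round(s["time"],2),"pos",s["tool_pos"].round(4),"F",s["contact_force"].round(2),"jaw",jd.round(1),"g",round(s["grip_width"],3),"-> lin",d.round(1),"yaw",round(dy,3), "q6",s["joints"][5].round(2))
E
python3 - <<'E'
from h import *
x=corner(L,YL,1);print(x);go(*x,.09,63.2)
E
```

```text
[0.38467812 0.00899475]
t 0.1 pos [0.1981 0.5658 0.2177] F [-0.31 -0.13 -1.56] jaw 70.7 g 0.998 -> lin [-360.2 -463.6  128.4] yaw 0.131 q6 -0.09
```

```bash
python3 -m crank '[{"linear":[-360,-464,60],"yaw":0.13,"grip":0},{"linear":[-360,-464,60],"yaw":0.13,"grip":0},{"linear":[-360,-464,60],"yaw":0.13,"grip":0},{"linear":[-360,-464,60],"yaw":0.13,"grip":0},{"linear":[-360,-464,60],"yaw":0.13,"grip":0},{"linear":[-360,-464,60],"yaw":0.13,"grip":0},{"linear":[-360,-464,60],"yaw":0.13,"grip":0},{"linear":[-360,-464,60],"yaw":0.13,"grip":0}]' 20
python3 - <<'E'
from h import *
x=corner(L,YL,1);go(*x,.09,63.2)
E
```

```text
time: 0.77
tool_pos: [0.3034, 0.25, 0.1842]
tool_rot: [-3.141, 0.0, 2.675]
contact_force: [0.4, -0.3, 0.4]
grip_width: 0.476
t 0.77 pos [0.3034 0.25   0.1842] F [ 0.35 -0.34  0.36] jaw 63.3 g 0.476 -> lin [-180.9 -178.7   94.2] yaw 0.002 q6 -0.55
```

```bash
python3 -m crank '[{"linear":[-175,-173,30],"yaw":0,"grip":0},{"linear":[-175,-173,30],"yaw":0,"grip":0},{"linear":[-175,-173,30],"yaw":0,"grip":0},{"linear":[-175,-173,30],"yaw":0,"grip":0},{"linear":[-175,-173,30],"yaw":0,"grip":0},{"linear":[-175,-173,30],"yaw":0,"grip":0},{"linear":[-175,-173,30],"yaw":0,"grip":0},{"linear":[-175,-173,30],"yaw":0,"grip":0}]' 20
python3 - <<'E'
from h import *
x=corner(L,YL,1);go(*x,.075,63.2)
E
```

```text
time: 1.43
tool_pos: [0.3817, 0.0165, 0.1541]
tool_rot: [-3.141, -0.001, 2.669]
contact_force: [0.1, 0.7, 0.7]
grip_width: 0.004
t 1.43 pos [0.3817 0.0165 0.1541] F [0.14 0.75 0.66] jaw 62.9 g 0.004 -> lin [-6.2 -5.3 79.1] yaw -0.005 q6 -1.19
```

```bash
python3 -m crank '[{"linear":[-6,-5,35],"yaw":0,"grip":0},{"linear":[-6,-5,65],"yaw":0,"grip":0},{"linear":[-6,-5,79],"yaw":0,"grip":0},{"linear":[-6,-5,79],"yaw":0,"grip":0},{"linear":[-6,-5,79],"yaw":0,"grip":0}]' 20
python3 - <<'E'
from h import *
x=corner(L,YL,1);go(*x,.063,63.2)
import cv2;cv2.imwrite("pics/p1.png",cv2.resize(read_camera("scene")[100:240,165:325,::-1],None,fx=4.5,fy=4.5,interpolation=cv2.INTER_CUBIC))
E
```

```text
time: 1.85
tool_pos: [0.3841, 0.0127, 0.0753]
tool_rot: [-3.141, -0.002, 2.677]
contact_force: [0.8, 0.5, 1.2]
grip_width: 0.01
t 1.85 pos [0.3841 0.0127 0.0753] F [0.83 0.46 1.19] jaw 63.4 g 0.01 -> lin [-2.2 -3.  12.3] yaw 0.003 q6 -1.21
```

View pics/p1.png

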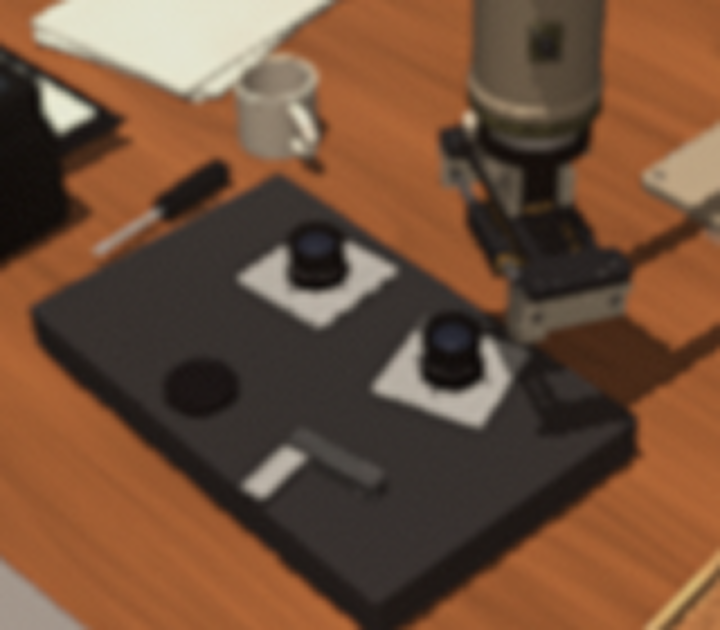

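The closed fingers hang just above the near-robot corner of the left board, with the tip at about (525,335) in the crop. I'll come down slowly.

```bash
python3 -m crank '[{"linear":[-2,-3,4],"yaw":0,"grip":0},{"linear":[-2,-3,8],"yaw":0,"grip":0},{"linear":[-2,-3,12],"yaw":0,"grip":0},{"linear":[-2,-3,12],"yaw":0,"grip":0},{"linear":[-2,-3,12],"yaw":0,"grip":0}]' ; python3 -m crank '[{"linear":[0,0,1],"yaw":0,"grip":0},{"linear":[0,0,1],"yaw":0,"grip":0}]' ; python3 -m crank '[{"linear":[0,0,1],"yaw":0,"grip":0},{"linear":[0,0,1],"yaw":0,"grip":0}]';python3 -m crank '[{"linear":[0,0,1],"yaw":0,"grip":0},{"linear":[0,0,1],"yaw":0,"grip":0}]'
```

```text
time: 2.32
tool_pos: [0.3854, 0.0079, 0.0637]
tool_rot: [-3.142, -0.0, 2.675]
contact_force: [-0.2, 0.4, -0.2]
grip_width: 0.004
time: 2.48
tool_pos: [0.3855, 0.0078, 0.0628]
tool_rot: [3.142, 0.0, 2.675]
contact_force: [-0.5, 0.8, -0.2]
grip_width: 0.006
time: 2.65
tool_pos: [0.3855, 0.0078, 0.0617]
tool_rot: [-3.142, -0.0, 2.675]
contact_force: [0.2, -0.2, -0.1]
grip_width: 0.005
time: 2.82
tool_pos: [0.3854, 0.0079, 0.0606]
tool_rot: [-3.142, -0.0, 2.675]
contact_force: [-0.6, -0.7, 0.0]
grip_width: 0.006
```

```bash
python3 -m crank '[{"linear":[0,0,0.7],"yaw":0,"grip":0},{"linear":[0,0,0.7],"yaw":0,"grip":0}]' |egrep 'pos|force'; python3 -m crank '[{"linear":[0,0,0.7],"yaw":0,"grip":0},{"linear":[0,0,0.7],"yaw":0,"grip":0}]'|egrep 'pos|force'
```

```text
tool_pos: [0.3854, 0.0079, 0.0599]
contact_force: [-0.2, 0.1, 0.1]
tool_pos: [0.3854, 0.0079, 0.0592]
contact_force: [0.7, -0.4, -0.1]
```

```bash
python3 -m crank '[{"linear":[0,0,0.7],"yaw":0,"grip":0},{"linear":[0,0,0.7],"yaw":0,"grip":0}]' |egrep 'pos|force'
```

```text
tool_pos: [0.3854, 0.0079, 0.0585]
contact_force: [-1.2, 0.9, 0.1]
```

```bash
python3 -m crank '[{"linear":[0,0,0.7],"yaw":0,"grip":0},{"linear":[0,0,0.7],"yaw":0,"grip":0}]' |egrep 'pos|force'
```

```text
tool_pos: [0.3854, 0.0079, 0.0578]
contact_force: [-0.3, -0.1, 0.1]
```

```bash
python3 -m crank '[{"linear":[0,0,0.7],"yaw":0,"grip":0},{"linear":[0,0,0.7],"yaw":0,"grip":0}]' |egrep 'pos|force'
```

```text
tool_pos: [0.3855, 0.0079, 0.0573]
contact_force: [-1.6, 0.2, 3.8]
```

```bash
python3 -m crank '[{"linear":[0,0,0.7],"yaw":0,"grip":0},{"linear":[0,0,0.7],"yaw":0,"grip":0}]' |egrep 'pos|force'
```

```text
tool_pos: [0.3854, 0.0079, 0.0566]
contact_force: [-2.0, 0.8, 4.2]
```

```bash
python3 -m crank '[{"linear":[0,0,0.6],"yaw":0,"grip":0},{"linear":[0,0,0.6],"yaw":0,"grip":0}]' |egrep 'pos|force'
```

```text
tool_pos: [0.3854, 0.0079, 0.0559]
contact_force: [-2.5, 1.7, 4.6]
```

```bash
python3 -m crank '[{"linear":[0,0,0.4],"yaw":0,"grip":0},{"linear":[0,0,0.4],"yaw":0,"grip":0}]' |egrep 'pos|force'
```

```text
tool_pos: [0.3854, 0.008, 0.0558]
contact_force: [-4.4, 2.2, 6.5]
```

```bash
python3 -m crank '[{"linear":[0,0,0.3],"yaw":0,"grip":0},{"linear":[0,0,0.3],"yaw":0,"grip":0}]' |egrep 'pos|force'
python3 - <<'E'
from h import *
go(.4,0,0.05)
cv2.imwrite("pics/p2.png",cv2.resize(read_camera("scene")[100:240,165:325,::-1],None,fx=4.5,fy=4.5,interpolation=cv2.INTER_CUBIC))
E
```

```text
tool_pos: [0.3854, 0.0079, 0.0557]
contact_force: [-5.5, 2.5, 10.2]
t 4.32 pos [0.3854 0.0079 0.0557] F [-5.46  2.5  10.19] jaw 63.3 g 0.006 -> lin [-16.6  -0.5   5.7] yaw 0 q6 -1.22
```

View pics/p2.png

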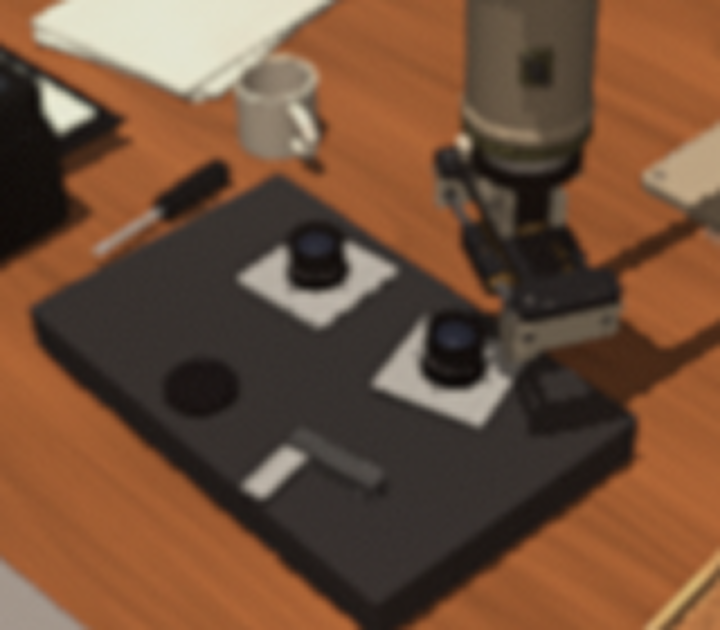

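That is clear rocking. Contact came at z = 57.6 mm, the corner sank 1.7 mm at about 4 N, then went solid at 10 N. The barrel in the crop moved from (451,335) to (455,330), while the other lens stayed at (317,243). So the left lens is the bent one. I'll ease off slowly, then look again.

```bash
python3 -m crank '[{"linear":[0,0,-0.3],"yaw":0,"grip":0},{"linear":[0,0,-0.3],"yaw":0,"grip":0},{"linear":[0,0,-1],"yaw":0,"grip":0},{"linear":[0,0,-1.5],"yaw":0,"grip":0},{"linear":[0,0,-2],"yaw":0,"grip":0},{"linear":[0,0,-3],"yaw":0,"grip":0},{"linear":[0,0,-10],"yaw":0,"grip":0},{"linear":[0,0,-40],"yaw":0,"grip":0}]';python3 -m crank '[{"linear":[0,0,-40],"yaw":0,"grip":1},{"linear":[0,0,-60],"yaw":0,"grip":1},{"linear":[0,0,-60],"yaw":0,"grip":1}]'
python3 - <<'E'
from h import *
go(*L,0.12)
s=read_camera("scene")[:,:,::-1];t=read_camera("top")[:,:,::-1]
cv2.imwrite("pics/s3.png",cv2.resize(s[130:240,165:310],None,fx=5,fy=5,interpolation=cv2.INTER_CUBIC))
cv2.imwrite("pics/t3.png",cv2.resize(t[145:250,220:370],None,fx=5.3,fy=5.3,interpolation=cv2.INTER_CUBIC))
E
```

```text
time: 5.03
tool_pos: [0.3819, 0.0082, 0.0915]
tool_rot: [-3.139, -0.008, 2.675]
contact_force: [0.1, -0.1, -0.8]
grip_width: 0.007
time: 5.28
tool_pos: [0.3888, 0.0074, 0.1611]
tool_rot: [3.139, 0.009, 2.675]
contact_force: [0.8, -0.8, 0.8]
grip_width: 0.17
t 5.28 pos [0.3888 0.0074 0.1611] F [ 0.83 -0.83  0.8 ] jaw 63.3 g 0.17 -> lin [-46.3  -0.6  41.5] yaw 0 q6 -1.22
```

View pics/s3.png

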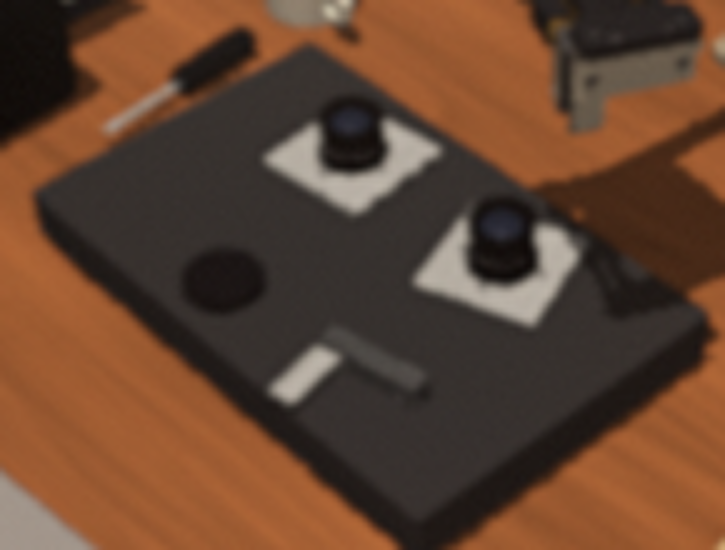

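View pics/t3.png

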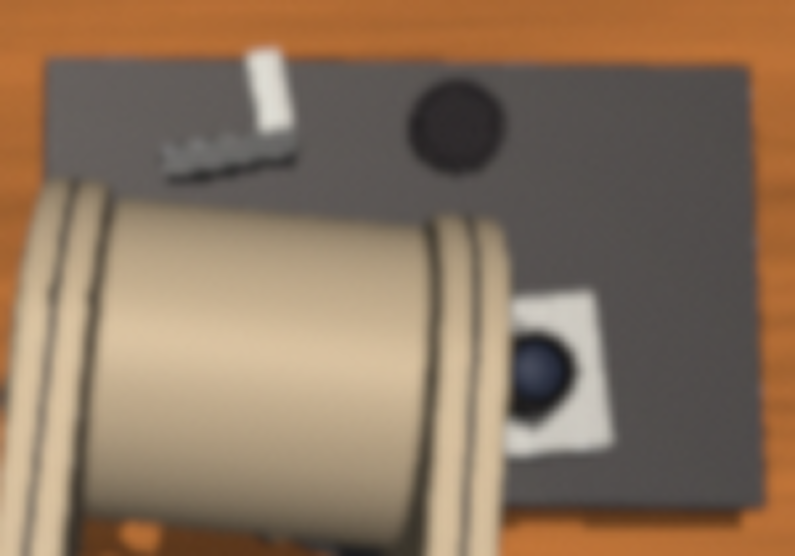

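The left lens has settled back with its barrel at (502,222) in the crop, as before. I'll move over it, opening the jaws on the way.

```bash
python3 -m crank '[{"linear":[-23,0,0],"yaw":0,"grip":1},{"linear":[-46,0,10],"yaw":0,"grip":1},{"linear":[-46,0,35],"yaw":0,"grip":1},{"linear":[-46,0,35],"yaw":0,"grip":1},{"linear":[-46,0,35],"yaw":0,"grip":1},{"linear":[-46,0,35],"yaw":0,"grip":1},{"linear":[-46,0,35],"yaw":0,"grip":1},{"linear":[-46,0,35],"yaw":0,"grip":1}]'
python3 - <<'E'
from h import *
go(*L,0.065)
E
```

```text
time: 6.05
tool_pos: [0.427, -0.0127, 0.1213]
tool_rot: [3.141, 0.002, 2.675]
contact_force: [0.8, 0.1, -0.3]
grip_width: 0.83
t 6.05 pos [ 0.427  -0.0127  0.1213] F [ 0.77  0.06 -0.3 ] jaw 63.3 g 0.83 -> lin [-3.4  0.3 56.3] yaw 0 q6 -1.25
```

```bash
python3 -m crank '[{"linear":[-3,0,0],"yaw":0,"grip":1},{"linear":[-3,0,0],"yaw":0,"grip":1},{"linear":[-3,0,10],"yaw":0,"grip":1},{"linear":[-3,0,20],"yaw":0,"grip":1},{"linear":[-3,0,30],"yaw":0,"grip":1},{"linear":[-3,0,40],"yaw":0,"grip":1},{"linear":[-3,0,40],"yaw":0,"grip":1},{"linear":[-3,0,40],"yaw":0,"grip":1}]'
python3 - <<'E'
from h import *
go(*L,0.065)
s=read_camera("scene")[:,:,::-1]
cv2.imwrite("pics/s4.png",cv2.resize(s[130:240,185:330],None,fx=5,fy=5,interpolation=cv2.INTER_CUBIC))
E
```

```text
time: 6.72
tool_pos: [0.4281, -0.014, 0.0789]
tool_rot: [-3.141, -0.003, 2.675]
contact_force: [-0.8, -0.5, -0.5]
grip_width: 0.999
t 6.72 pos [ 0.4281 -0.014   0.0789] F [-0.83 -0.45 -0.51] jaw 63.3 g 0.999 -> lin [-1.9  1.  13.9] yaw 0 q6 -1.26
```

View pics/s4.png

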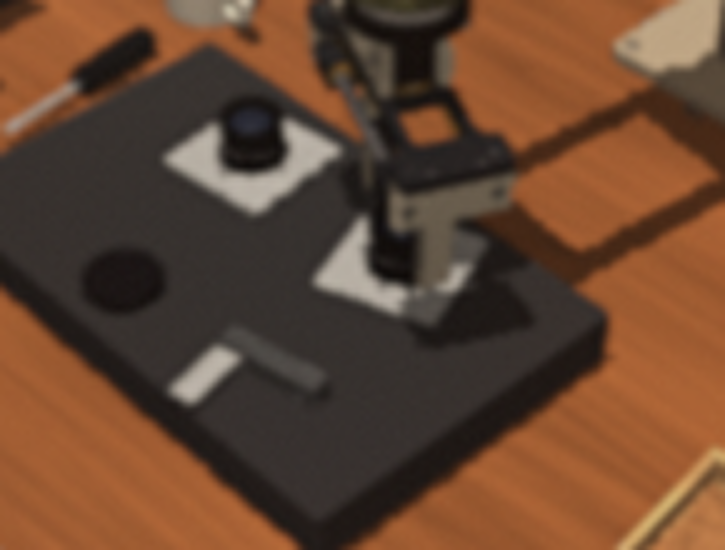

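The open jaws straddle the black barrel at about (395,235) in the crop. I'll lower the last 13 mm and close.

```bash
python3 -m crank '[{"linear":[-2,1,4],"yaw":0,"grip":1},{"linear":[-2,1,8],"yaw":0,"grip":1},{"linear":[-2,1,11],"yaw":0,"grip":1},{"linear":[-2,1,13],"yaw":0,"grip":1},{"linear":[-2,1,13],"yaw":0,"grip":1},{"linear":[-2,1,13],"yaw":0,"grip":1}]';python3 -m crank '[{"linear":[0,0,0],"yaw":0,"grip":0},{"linear":[0,0,0],"yaw":0,"grip":0},{"linear":[0,0,0],"yaw":0,"grip":0},{"linear":[0,0,0],"yaw":0,"grip":0},{"linear":[0,0,0],"yaw":0,"grip":0},{"linear":[0,0,0],"yaw":0,"grip":0},{"linear":[0,0,0],"yaw":0,"grip":0},{"linear":[0,0,0],"yaw":0,"grip":0}]' 25
```

```text
time: 7.27
tool_pos: [0.4313, -0.0142, 0.0671]
tool_rot: [-3.141, -0.0, 2.675]
contact_force: [0.7, 0.9, -0.5]
grip_width: 1.0
time: 7.93
tool_pos: [0.4314, -0.0144, 0.0673]
tool_rot: [-3.141, -0.0, 2.675]
contact_force: [-1.6, -1.4, 1.6]
grip_width: 0.477
```

```bash
python3 -m crank '[{"linear":[0,0,0],"yaw":0,"grip":0},{"linear":[0,0,0],"yaw":0,"grip":0},{"linear":[0,0,0],"yaw":0,"grip":0}]' 25
```

```text
time: 8.18
tool_pos: [0.4314, -0.0144, 0.0673]
tool_rot: [-3.141, -0.0, 2.675]
contact_force: [-1.2, -2.7, 0.8]
grip_width: 0.463
```

```bash
python3 -m crank '[{"linear":[0,0,-3],"yaw":0,"grip":0},{"linear":[0,0,-8],"yaw":0,"grip":0},{"linear":[0,0,-20],"yaw":0,"grip":0},{"linear":[0,0,-40],"yaw":0,"grip":0},{"linear":[0,0,-60],"yaw":0,"grip":0},{"linear":[0,0,-70],"yaw":0,"grip":0},{"linear":[0,0,-70],"yaw":0,"grip":0},{"linear":[0,0,-70],"yaw":0,"grip":0}]';python3 - <<'E'
from h import *
go(*TR,0.136)
s=read_camera("scene")[:,:,::-1]
cv2.imwrite("pics/s5.png",cv2.resize(s[90:240,165:330],None,fx=4.5,fy=4.5,interpolation=cv2.INTER_CUBIC))
E
```

```text
time: 8.85
tool_pos: [0.4318, -0.0142, 0.1374]
tool_rot: [3.141, 0.001, 2.675]
contact_force: [-0.9, 0.1, -4.3]
grip_width: 0.466
t 8.85 pos [ 0.4318 -0.0142  0.1374] F [-0.86  0.13 -4.3 ] jaw 63.3 g 0.466 -> lin [108.9 304.1   1.4] yaw 0 q6 -1.26
```

View pics/s5.png

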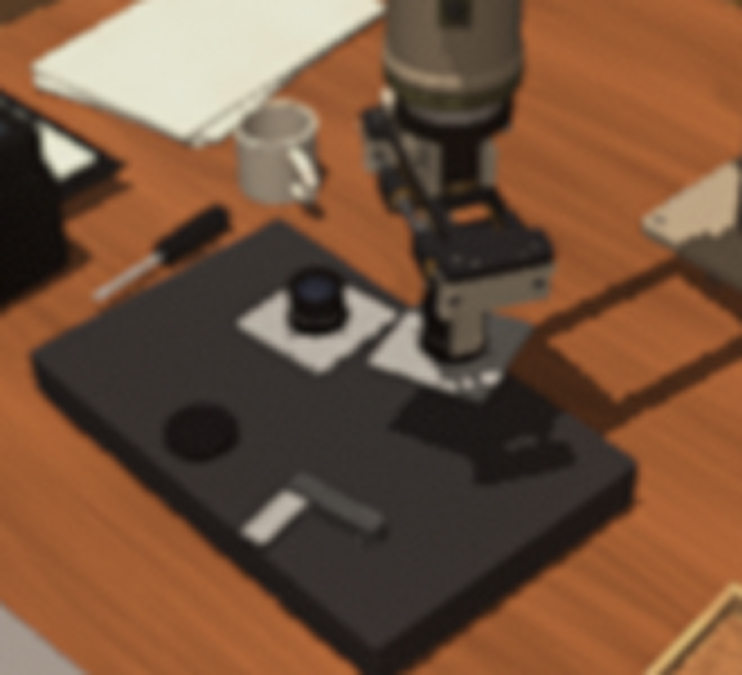

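The lens hangs level in the jaws, with the wrist reading −4.3 N. On to the tray.

```bash
python3 -m crank '[{"linear":[6,15,0],"yaw":0,"grip":0},{"linear":[16,45,0],"yaw":0,"grip":0},{"linear":[29,80,0],"yaw":0,"grip":0},{"linear":[41,115,0],"yaw":0,"grip":0},{"linear":[54,150,0],"yaw":0,"grip":0},{"linear":[66,185,0],"yaw":0,"grip":0},{"linear":[79,220,0],"yaw":0,"grip":0},{"linear":[90,250,0],"yaw":0,"grip":0}]';python3 -m crank '[{"linear":[10,29,0],"yaw":0,"grip":0},{"linear":[16,45,0],"yaw":0,"grip":0},{"linear":[19,54,0],"yaw":0,"grip":0},{"linear":[19,54,0],"yaw":0,"grip":0},{"linear":[19,54,0],"yaw":0,"grip":0}]';python3 - <<'E'
from h import *
go(*TR,0.044)
s=read_camera("scene")[:,:,::-1]
cv2.imwrite("pics/s6.png",cv2.resize(s[160:310,260:425],None,fx=4.5,fy=4.5,interpolation=cv2.INTER_CUBIC))
E
```

```text
time: 9.57
tool_pos: [0.4624, 0.2516, 0.1352]
tool_rot: [-3.14, -0.002, 2.675]
contact_force: [1.4, -0.9, -3.1]
grip_width: 0.469
time: 9.98
tool_pos: [0.4702, 0.3056, 0.1358]
tool_rot: [-3.139, -0.001, 2.675]
contact_force: [0.1, 0.7, -3.7]
grip_width: 0.469
t 9.98 pos [0.4702 0.3056 0.1358] F [ 0.12  0.69 -3.71] jaw 63.3 g 0.469 -> lin [-0.8  1.5 91.8] yaw 0 q6 -0.62
```

View pics/s6.png

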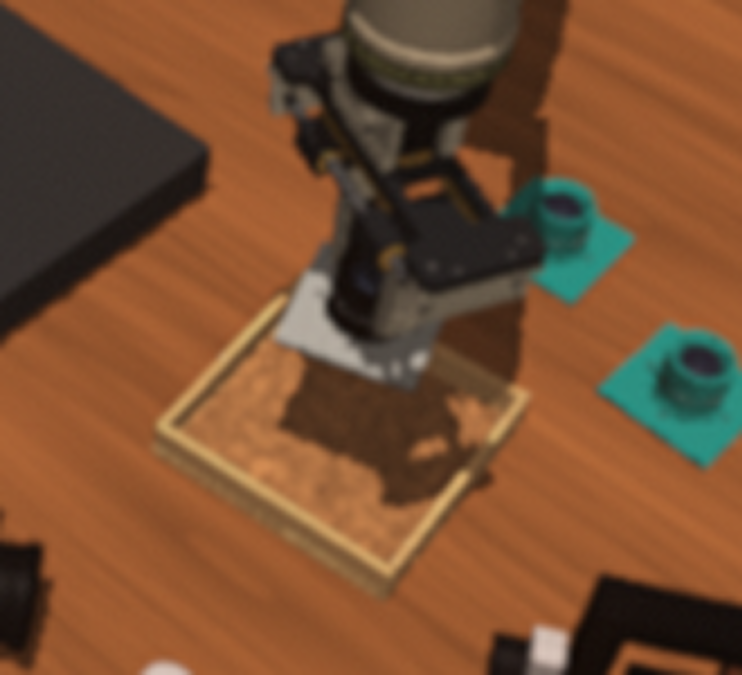

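```bash
python3 -m crank '[{"linear":[-1,1,10],"yaw":0,"grip":0},{"linear":[-1,1,30],"yaw":0,"grip":0},{"linear":[-1,1,50],"yaw":0,"grip":0},{"linear":[-1,1,70],"yaw":0,"grip":0},{"linear":[-1,1,85],"yaw":0,"grip":0},{"linear":[-1,1,93],"yaw":0,"grip":0},{"linear":[-1,1,97],"yaw":0,"grip":0},{"linear":[-1,1,97],"yaw":0,"grip":0}]';python3 -m crank '[{"linear":[0,0,3],"yaw":0,"grip":0},{"linear":[0,0,6],"yaw":0,"grip":0},{"linear":[0,0,9],"yaw":0,"grip":0},{"linear":[0,0,9],"yaw":0,"grip":0},{"linear":[0,0,9],"yaw":0,"grip":0}]';python3 - <<'E'
from h import *
go(*TR,0.0233)
E
```

```text
time: 10.7
tool_pos: [0.4719, 0.3058, 0.0393]
tool_rot: [-3.14, -0.001, 2.674]
contact_force: [0.3, -0.3, -4.0]
grip_width: 0.466
time: 11.12
tool_pos: [0.4723, 0.3068, 0.0314]
tool_rot: [3.141, 0.0, 2.675]
contact_force: [-0.2, 0.2, -2.3]
grip_width: 0.469
t 11.12 pos [0.4723 0.3068 0.0314] F [-0.21  0.17 -2.31] jaw 63.3 g 0.469 -> lin [ 0.6 -0.8  8.1] yaw 0 q6 -0.62
```

```bash
python3 -m crank '[{"linear":[0,0,1],"yaw":0,"grip":0},{"linear":[0,0,2],"yaw":0,"grip":0},{"linear":[0,0,3],"yaw":0,"grip":0},{"linear":[0,0,4],"yaw":0,"grip":0},{"linear":[0,0,5],"yaw":0,"grip":0},{"linear":[0,0,6],"yaw":0,"grip":0},{"linear":[0,0,6],"yaw":0,"grip":0}]'|egrep 'pos|forc';python3 -m crank '[{"linear":[0,0,0.7],"yaw":0,"grip":0},{"linear":[0,0,0.7],"yaw":0,"grip":0}]'|egrep 'pos|forc'
```

```text
tool_pos: [0.4721, 0.3067, 0.025]
contact_force: [-0.2, -0.3, -3.8]
tool_pos: [0.4722, 0.3067, 0.0244]
contact_force: [0.9, -0.9, -3.6]
```

```bash
python3 -m crank '[{"linear":[0,0,0.7],"yaw":0,"grip":0},{"linear":[0,0,0.7],"yaw":0,"grip":0}]'|egrep 'pos|forc'
```

```text
tool_pos: [0.4723, 0.3068, 0.0238]
contact_force: [-0.1, -0.9, -4.2]
```

```bash
python3 -m crank '[{"linear":[0,0,0.7],"yaw":0,"grip":0},{"linear":[0,0,0.7],"yaw":0,"grip":0}]'|egrep 'pos|forc'
```

```text
tool_pos: [0.4724, 0.3068, 0.0233]
contact_force: [-0.9, 0.0, -2.4]
```

```bash
python3 -m crank '[{"linear":[0,0,0.5],"yaw":0,"grip":0},{"linear":[0,0,0.5],"yaw":0,"grip":0}]'|egrep 'pos|forc'
```

```text
tool_pos: [0.4724, 0.3069, 0.0233]
contact_force: [-3.3, -1.8, 4.6]
```

```bash
python3 -m crank '[{"linear":[0,0,0.4],"yaw":0,"grip":0},{"linear":[0,0,0.4],"yaw":0,"grip":0}]'|egrep 'pos|forc'
```

```text
tool_pos: [0.4725, 0.3068, 0.0233]
contact_force: [-5.7, -2.5, 8.6]
```

The lens is on the floor: z = 23.3 mm as predicted, and the upward force is building. I'll ease the press, open part way and withdraw.

```bash
python3 -m crank '[{"linear":[0,0,-0.7],"yaw":0,"grip":0},{"linear":[0,0,-0.7],"yaw":0,"grip":0},{"linear":[0,0,-0.7],"yaw":0,"grip":0.8},{"linear":[0,0,-0.7],"yaw":0,"grip":0.8},{"linear":[0,0,-0.7],"yaw":0,"grip":0.8},{"linear":[0,0,-0.7],"yaw":0,"grip":0.8},{"linear":[0,0,-0.7],"yaw":0,"grip":0.8},{"linear":[0,0,-0.7],"yaw":0,"grip":0.8}]';python3 -m crank '[{"linear":[0,0,-2],"yaw":0,"grip":0.8},{"linear":[0,0,-10],"yaw":0,"grip":0.8},{"linear":[0,0,-25],"yaw":0,"grip":0.8},{"linear":[0,0,-45],"yaw":0,"grip":0.8},{"linear":[0,0,-80],"yaw":0,"grip":0.8},{"linear":[0,0,-120],"yaw":0,"grip":0.8},{"linear":[0,0,-160],"yaw":0,"grip":0.8},{"linear":[0,0,-160],"yaw":0,"grip":0.8}]';python3 - <<'E'
from h import *
go(*TR,0.2)
s=read_camera("scene")[:,:,::-1]
cv2.imwrite("pics/s7.png",cv2.resize(s[160:310,260:425],None,fx=4.5,fy=4.5,interpolation=cv2.INTER_CUBIC))
E
```

```text
time: 13.2
tool_pos: [0.4723, 0.3068, 0.0229]
tool_rot: [3.142, 0.0, 2.675]
contact_force: [-0.3, 0.7, 0.7]
grip_width: 0.794
time: 13.87
tool_pos: [0.4766, 0.3091, 0.1939]
tool_rot: [3.13, 0.008, 2.675]
contact_force: [1.9, 0.3, 2.0]
grip_width: 0.801
t 13.87 pos [0.4766 0.3091 0.1939] F [1.86 0.3  2.01] jaw 63.3 g 0.801 -> lin [ 3.4 -4.7 -6.1] yaw 0 q6 -0.62
```

View pics/s7.png

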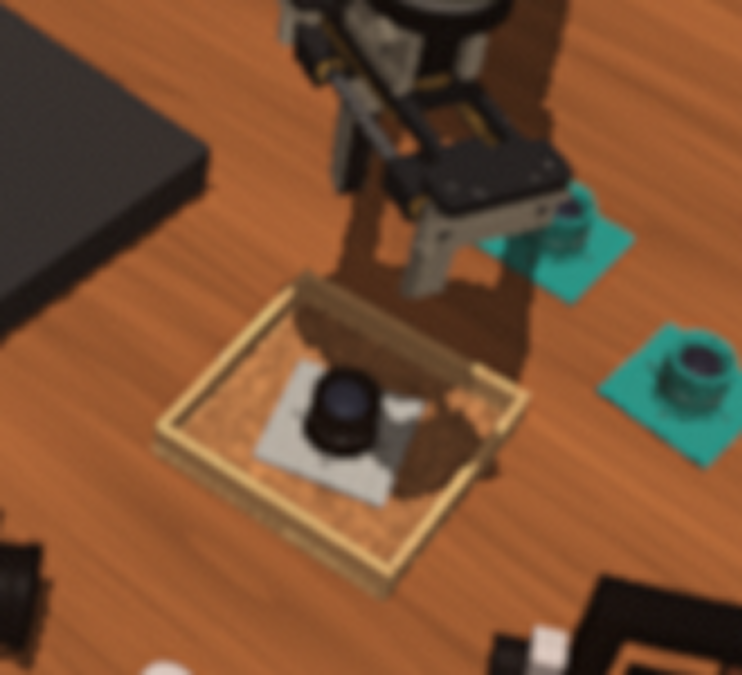

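The lens lies flat, barrel up, at the tray's middle, with the barrel at (343,400) in the crop. One last overall check before handing in.

```bash
python3 -m crank '[{"linear":[0,0,0],"yaw":0,"grip":0.8},{"linear":[0,0,0],"yaw":0,"grip":0.8},{"linear":[0,0,0],"yaw":0,"grip":0.8},{"linear":[0,0,0],"yaw":0,"grip":0.8},{"linear":[0,0,0],"yaw":0,"grip":0.8}]';python3 - <<'E'
from h import *
cv2.imwrite("pics/s8.png",read_camera("scene")[:,:,::-1])
P=onz("scene",crop([(346,393)],4.5,260,160),.048)[0,:2];print(P,np.linalg.norm(P-TR))
E
```

```text
time: 14.33
tool_pos: [0.4716, 0.3064, 0.1815]
tool_rot: [-3.14, -0.001, 2.675]
contact_force: [0.1, -0.2, 0.1]
grip_width: 0.798
[0.47116542 0.30697965] 0.0006253181941433786
```

View pics/s8.png

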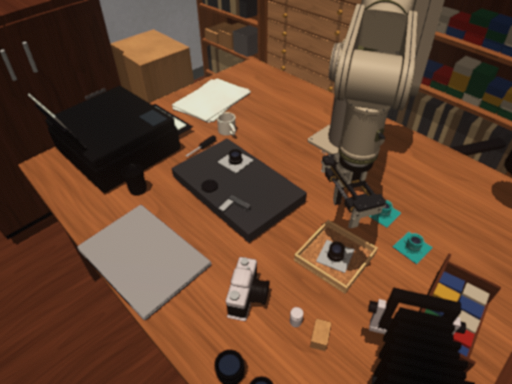

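The picture shows the bent lens in the tray at (337,250), the sound one on the granite at (236,158), and everything else where it was. The arm is clear.

```bash
python3 -c "
from workcell import *
print(job_done())"
```

```text
the job is handed in; nothing more can be done
None
```

The lens with the bent board is now in the repair tray, and I handed the job in at about 14 s of the 67 s allowed. No verdict was reported.

- **Finding the bent board:** I pressed the near-robot corner of the left lens board (the one on the tray side). It touched at z = 57.6 mm and sank 1.7 mm at about 4 N. It then went solid at 6.5 to 10 N of downward force (about 12 N in total), as described for the bent corner.
- **Not tested:** That first corner gave a clear answer, so I did not press the other three corners of that board or any corner of the right-hand board. That the right-hand board is sound is inferred from there being only one bent board.
- **Moving it:** I gripped the barrel at 25 N and lifted it level. I lowered it until the floor took the load, at the predicted height and with at most about 11 N in the last reading, then released it.
- **Last checks:** The last picture shows the lens flat with its barrel up. Its measured centre is about 1 mm from the tray's middle. The other lens is still on the granite, and the bystanders and turquoise look-alikes are where they were. The open gripper is clear, with about 0 N on the wrist. None of these checks failed or disagreed.

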